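Set up the bead dispenser: pot on its stand, slide gate half open

ROBOT

A 6-joint arm with a two-finger parallel gripper is mounted at the origin on a cart in front of the work surface, level with it; the furniture and walls round the work are solid. World frame = base frame: x ahead of the robot, y to its left, z up, the work surface at z = 0. Lengths are in mm, angles in rad, forces in N, time in s.
With the tool pointing down it reaches from about 275 to 750 mm from the base axis. Payload 10.2 kg.
Tool frame: the origin (TCP) lies between the finger pads; the fingertips stand 17 mm ahead of it and the grasp point (between the pads) lies 2 mm behind it; z points along the fingers, y is the line along which they close (so a half turn about z gives the same grasp; the last joint's range is limited). The gripper opens to 85 mm and grips with 20 to 120 N. Pads are 22 mm wide; open, the fingers measure 114 mm over their backs; the gripper's body (76 mm by 85 mm) begins 54 mm behind the grasp point. The pads swing forward as they close: fully open they stand 13 mm farther back than shut.
Start: joints at [-1.337, 0.313, 1.498, -0, 1.331, -0.223], TCP at [231.555, -471.183, 223.394] pointing down, gripper open.
Joint ranges: [-2.94, 2.94], [-0.97, 2.17], [0.19, 2.56], [-1.23, 4.37], [0.02, 3.11], [-2.88, 2.88]. Speed limits (rad/s): [2.39, 2.39, 3.01, 3.14, 3.14, 3.14].

INTERFACE

Orientations are given as a unit quaternion [w, x, y, z].
In Python, from rig import * gives the robot as it stands.
- The arm moves only by the tool step_arm, never from a script. Its argument "commands" is text: rows parted by semicolons, each of 7 numbers parted by spaces: the opening, from 0 (shut) to 1 (fully open), then the shift along the tool's x, y, z in cm, then the turn, a rotation vector about the tool's x, y, z in rad. In form: hand x y z rx ry rz; .... A call has 1 to 20 rows; each row is the pose to reach, as a shift and turn from the pose commanded when the call began, along the tool's axes at that moment; what a row does not reach only later rows make up. A row lasts 1/12 s, in which the tool goes at most 41.7 mm and 7.16 degrees, less where a joint would pass 70% of its speed; a pose out of reach is approached as far as the arm can. A call with a gripper value outside its range is refused whole. The fingers move at their own pace and stop on an object; "newtons" is the grip in N (left out, the last holds). Time passes only in rows, so rows that repeat a pose let the fingers close. It gives the time, the measured TCP pose, the force, the opening and the grip force at its end, in the units of the state.
- sense(): the state, without advancing time (a new reading comes with each control period).
- capture(name): name is "scene" or "top"; returns the picture (384x512x3 uint8, red, green, blue); there is no depth.
- camera_model(name): a dict with "mtx" (3x3 intrinsics, pixels), "k1" (the pictures are not rectified: a ray, as slopes to the right and down, at radius r is drawn at 1 + k1 r^2 times it, then the intrinsics apply), "eye" and "rotation" of the camera in the world. Camera axes: x right, y down, z forward; pixel columns grow to the right and rows downward; lengths in mm; the calibration is good to about 2 mm. A picture is of the moment at which its call begins. camera_model takes no time and is no camera call.
- finish_job(): hands the job in; it is judged then, once.
Trained networks look in the newest picture that a camera, given by its name, has taken for a name from the list of things; names that differ only in an ending like _2 or _b are one class to them, and where a whole thing is asked for, a point or a joint stands for the part that bears it (a point fixed in the world has none). Each returns a list of dicts, best first, with "score" (0 to 1); they miss things now and then, are a little off and sometimes report something else, mostly with a low value. They report only what shows in the picture. A call takes as long as a camera call. They do not tell look-alikes from the thing itself.
- search_frame(camera, label): "rect" ([centre column, centre row, width, height] in pixels, round what is visible of it).
- trace(camera, label): "mask" (384x512 bool, what is visible of it) and "rect" ([centre column, centre row, width, height] in pixels, round what is visible of it).
- spot_point(camera, label): "xy" ([column, row] in pixels: a listed point, or the origin of a listed thing).
The state is a dict: "time_s": time; "joints": joint angles; "dq": joint speeds; "tau": joint torques, N m; "eef_pos": TCP position; "ee_rot": TCP orientation; "force": force on the tool from outside, world axes, zero at the start; "wrist_torque": the same for the moment, N m; "grip_width": opening from 0.0 (shut) to 1.0 (fully open); "grip_force": force on a finger pad.
Only numpy, scipy, OpenCV 4.12 (cv2) and the standard library are available. Lean on these libraries where they do the work, as an engineer would, in place of code of your own. Each camera call takes 0.05 s, during which the arm holds its last target. There are 200 camera calls.

TASK

Get the empty bead dispenser ready for a run: stand the white plastic pot upright in the middle of the small raised stand below the end of the chute, and let go of it. Then pull the stiff slide gate under the hopper half open, until the pointer on the blade stands at the long middle mark of the scale, and let go. Leave the other things on the table where they are.

Things in the scene. Friction and masses are not known exactly. Their poses are not given: they have to be found in the camera images.
- dispenser: Bead dispenser, bolted down: grey base 150 x 130 x 10 mm, four posts, round steel hopper on top (radius 46 mm, up to 274 mm height), slide gate below it, chute sloping down to its +y side. Origin: on the table below the hopper's axis. Its -x axis is the way the gate is pulled open (roughly toward the robot); its +y axis runs along the chute to the pot stand.
- chute_lip (a point): Middle of the chute's open lower end: floor 110 mm above the table, side walls to 124 mm, 40 mm wide. It lies 42 mm short of the stand's centre and clear of the pot's way straight down; from there the chute rises toward the hopper, 0.36 mm per mm.
- stand_top (a point): Centre of the top of the pot stand, a dark steel disc of 54 mm diameter on a short post, fixed to the dispenser's base at its x = 0, y = 165 mm; top face 35 mm above the table.
- gate_bar (a point): Middle of the gate handle's black grip bar: 12 mm diameter, along the dispenser's y axis between two 12 mm uprights (72 mm free between), at 235 mm height, 36 mm free below it (blade top at 195, cross piece top at 199 mm). Gate shut: bar 135 mm in front (dispenser's -x) of the hopper's axis; half open: 175 mm. It moves with the gate.
- gate (a joint): Opening of the slide gate in m: 0 shut (stop), 0.08 fully open (stop), 0.04 half open: the pointer, a flat 5 mm metal finger reaching across the scale, is at the long middle one of the five marks on the white scale strip (20 mm apart, the first at shut). Starts up to 12 mm ajar. About 9 N of dry friction plus light damping; it stays where it is left.
- pot: White plastic pot with a yellow band, open at the top, hollow, 62 mm high, 60 mm diameter at the rim, tapering to 49 mm at the base; about 50 g. Origin: centre of its underside, z up. Starts upright on the table.
- bottle_oil: Bystander: brown screw-cap bottle, 42 mm diameter, 88 mm high, upright; origin at the centre of its underside.
- tip_box: Bystander: blue box of pipette tips, 70 x 110 x 62 mm; origin at the centre of its underside.
- marker_black: Bystander: black marker pen lying on the table, 132 mm long, 12 mm high; origin at the centre of its underside.
- capillary_box: Bystander: flat white box, 52 x 82 x 16 mm; origin at the centre of its underside.
There are look-alikes about, which are no part of the job. Leave any purple look-alike of the pot alone.

How it is judged (in metres and radians):
On the way, in this order (a step that is already met when the one before it is completed fails the run):
1. the pot stands upright on the stand, released, while the gate is not yet opened (horizontal distance between pot and stand_top below 0.015 m and z of pot in the frame of stand_top between -0.004 and 0.004 m and angle between pot's own z axis and vertical below 0.1 rad and contact force between the fingers and pot below 0.05 N and linear speed of pot below 0.02 m/s and value of joint gate below 0.02 m), for 0.2 s.
2. the gate is pulled half open (value of joint gate between 0.033 and 0.047 m), for 0.2 s.
At the end, for the whole second after the job is handed in: The gate stands half open (40 mm, within 7 mm), and the pot stands upright (within 0.1 rad) and at rest on the stand, its centre within 15 mm of the stand's centre (all of step 2 and horizontal distance between pot and stand_top below 0.015 m and z of pot in the frame of stand_top between -0.004 and 0.004 m and angle between pot's own z axis and vertical below 0.1 rad and linear speed of pot below 0.02 m/s); the robot touches nothing.
It fails at once if a bystander object is shifted by more than 30 mm (distance of any of bottle_oil, tip_box, marker_black, capillary_box from where it was at the start of the episode above 0.03 m).
It also fails if it takes over 59 s, if anything falls off the work surface, if the arm or the gripper's body presses on something with over 40 N, if the wrist force passes 120 N, or if a joint passes its speed limit or range.

## Working session

There is one attempt and no reset: what is moved stays moved. The work goes in short steps, Python scripts to look and compute and a tool call to move; the robot and the scene stay as the last step left them, time stands still between calls to the robot, and variables do not carry over. Pictures are saved under pics/ and viewed, at most 10 in all, crops included, and the job is handed in when it is done.

Besides the shell and the picture viewer there is one more tool, called after "Emit:" as name(argument=value, ...), one argument or row to a line, values as JSON. step_arm: Moves the arm, as the interface text tells. Its arguments: {"type":"object","properties":{"commands":{"type":"string"},"newtons":{"type":"number"}},"required":["commands"]}

```bash
ls; mkdir -p pics; cat > h.py <<'E'
from rig import *
import numpy as np, cv2
from scipy.spatial.transform import Rotation as R
def ray(cam,px):
    m=camera_model(cam);K=np.array(m["mtx"]);k=m["k1"]
    d=np.array([(px[0]-K[0,2])/K[0,0],(px[1]-K[1,2])/K[1,1]]);u=d.copy()
    for _ in range(30): u=d/(1+k*(u@u))
    v=np.array(m["rotation"])@np.array([u[0],u[1],1]);return np.array(m["eye"],float),v/np.linalg.norm(v)
def at_z(cam,px,z):
    e,v=ray(cam,px);return e+v*(z-e[2])/v[2]
def proj(cam,P):
    m=camera_model(cam);K=np.array(m["mtx"]);c=np.array(m["rotation"]).T@(np.array(P,float)-np.array(m["eye"]))
    u=c[:2]/c[2];u=u*(1+m["k1"]*(u@u));return K[:2,:2]@u+K[:2,2]
def tri(pxs):
    A=np.zeros((3,3));b=np.zeros(3)
    for cam,px in pxs:
        e,v=ray(cam,px);M=np.eye(3)-np.outer(v,v);A+=M;b+=M@e
    return np.linalg.solve(A,b)
def save(img,n): cv2.imwrite("pics/"+n,np.ascontiguousarray(img[:,:,::-1]))
E
python3 - <<'E'
from h import *
np.set_printoptions(precision=1,suppress=True)
a=capture("scene");b=capture("top");save(a,"s0.png");save(b,"t0.png")
for c in("scene","top"):
    m=camera_model(c);print(c,np.array(m["eye"]),np.array(m["rotation"])[:,2])
    for l in("pot","bottle_oil","tip_box","marker_black","capillary_box","stand_top","chute_lip","gate_bar","dispenser"):
        print(c,l,[(np.array(r["xy"]),round(r["score"],2)) for r in spot_point(c,l)][:4])
print(sense())
E
```

```text
picsTraceback (most recent call last):
  File "<stdin>", line 5, in <module>
IndexError: too many indices for array: array is 1-dimensional, but 2 were indexed
```

```bash
python3 - <<'E'
import re
s=open('h.py').read()
s=s.replace('np.array(m["rotation"])','rot(m)').replace('def ray','def rot(m):\n    q=m["rotation"];return R.from_quat([q[1],q[2],q[3],q[0]]).as_matrix()\ndef ray',1)
open('h.py','w').write(s)
E
python3 - <<'E'
from h import *
np.set_printoptions(precision=1,suppress=True)
for c in("scene","top"):
    m=camera_model(c);print(c,m["rotation"],np.array(m["eye"]),rot(m)[:,2])
    for l in("pot","bottle_oil","tip_box","marker_black","capillary_box","stand_top","chute_lip","gate_bar","dispenser"):
        print(c,l,[(np.array(r["xy"]),round(r["score"],2)) for r in spot_point(c,l)][:4])
print(sense())
a=[cv2.imread("pics/s0.png"),cv2.imread("pics/t0.png")]
cv2.imwrite("pics/st.png",cv2.resize(np.hstack(a),(800,300),interpolation=cv2.INTER_AREA))
E
```

```text
scene [ 0.2 -0.4  0.8 -0.4] [-208.2  424.4  802.9] [ 0.7 -0.4 -0.6]
scene pot [(array([349.6, 225.2]), 0.6), (array([176. , 220.1]), 0.58), (array([316.3, 226.3]), 0.38)]
scene bottle_oil [(array([208. , 269.9]), 0.92)]
scene tip_box [(array([278.5, 256.6]), 0.71)]
scene marker_black []
scene capillary_box [(array([297.5, 201.6]), 0.58)]
scene stand_top [(array([192.7, 229.7]), 0.85)]
scene chute_lip [(array([197.5, 208.3]), 0.84)]
scene gate_bar [(array([260. , 177.7]), 0.91)]
scene dispenser [(array([233.9, 216.3]), 0.78)]
top [ 0.  -0.7  0.7 -0. ] [ 436.2  -35.  1355. ] [ 0.1  0.  -1. ]
top pot [(array([360.6, 257.9]), 0.98), (array([189.6, 133.8]), 0.75), (array([324.8, 237.4]), 0.65)]
top bottle_oil [(array([184.6, 231.9]), 0.8)]
top tip_box [(array([254.2, 250.9]), 0.75)]
top marker_black [(array([327.7, 198.1]), 0.65)]
top capillary_box [(array([336., 186.]), 0.77)]
top stand_top [(array([187.2, 171.8]), 0.91)]
top chute_lip [(array([203. , 164.2]), 0.79)]
top gate_bar [(array([254.9, 216.3]), 0.87)]
top dispenser [(array([252.4, 167.6]), 0.87)]
{'time_s': 1.0, 'joints': array([-1.3,  0.3,  1.5,  0. ,  1.3, -0.2]), 'dq': array([-0., -0., -0., -0., -0., -0.]), 'tau': array([ -0. , -41.2, -26. ,  -0. ,   0. ,   0. ]), 'eef_pos': array([ 231.6, -471.2,  223.4]), 'ee_rot': array([0. , 1. , 0.2, 0. ]), 'force': array([-0.5, -0.3,  0.3]), 'wrist_torque': array([0. , 0.1, 0. ]), 'grip_force': 0.0, 'grip_width': 0.9976565260460916}
```

View pics/s0.png

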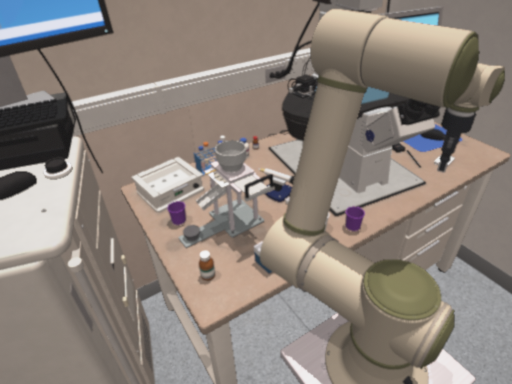

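View pics/t0.png

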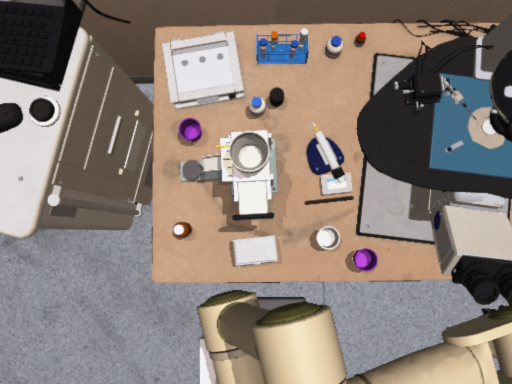

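Scene view: dispenser around (235,190), purple pots at (177,212) and (355,218), and the arm hides the rest. Top view: hopper (249,152), stand (193,170), gate bar (253,216).
Pot candidates in the top view: (327,237) white, (365,259) purple and (190,130) purple. The white one at (327,237) fits, so I'll confirm it in a crop.

```bash
python3 - <<'E'
from h import *
np.set_printoptions(precision=1,suppress=True)
t=cv2.imread("pics/t0.png")
c=np.hstack([cv2.resize(t[190:280,280:400],(400,300),interpolation=cv2.INTER_CUBIC),cv2.resize(t[140:230,170:290],(400,300),interpolation=cv2.INTER_CUBIC)])
cv2.imwrite("pics/c1.png",c)
print("pot origin",at_z("top",(324.8,237.4),0),at_z("scene",(316.3,226.3),0))
for r in trace("top","pot"):
    (x,y),rad=cv2.minEnclosingCircle(np.argwhere(r["mask"])[:,::-1].astype(np.float32)); print(r["score"],np.array(r["rect"]),x,y,rad,at_z("top",(x,y),62))
for n,p,q,z in(("stand",(187.2,171.8),(192.7,229.7),35),("lip",(203,164.2),(197.5,208.3),110),("bar",(254.9,216.3),(260,177.7),235),("disp",(252.4,167.6),(233.9,216.3),0)):
    print(n,at_z("top",p,z),at_z("scene",q,z),tri([("top",p),("scene",q)]))
for n,p,z in(("bottle",(184.6,231.9),0),("tip",(254.2,250.9),0),("marker",(327.7,198.1),0),("cap",(336,186),0),("purple",(360.6,257.9),0)): print(n,at_z("top",p,z))
for l in("stand_top","gate_bar","tip_box"):
    r=trace("top",l)
    if r:
        m=r[0]["mask"];pts=np.argwhere(m)[:,::-1].astype(np.float32);print(l,r[0]["score"],np.array(r[0]["rect"]),cv2.minAreaRect(pts))
E
```

```text
pot origin [ 420.1 -188.6    0. ] [ 429.3 -188.6    0. ]
0.83 [190.4 131.7  21.4  22.9] 190.5 129.0 12.500100135803223 [713.  170.8  62. ]
0.75 [366.4 260.6  31.5  25.3] 365.1666564941406 259.5 12.660195350646973 [ 362.3 -285.6   62. ]
0.56 [328.6 239.7  22.4  26.4] 328.0 237.0 11.70479965209961 [ 421.7 -190.    62. ]
stand [601.  183.6  35. ] [608.3 166.8  35. ] [596.5 176.2  49.7]
lip [610.7 130.6 110. ] [607.8 139.9 110. ] [613.3 134.5 103.4]
bar [472.2  -4.4 235. ] [483.1  -9.6 235. ] [472.5  -3.9 243.3]
disp [614.8   7.8   0. ] [626.9   9.9   0. ] [615.9  11.    8.2]
bottle [438.8 196.2   0. ]
tip [385.2   4.9   0. ]
marker [ 527.7 -198.8    0. ]
cap [ 560.9 -222.5    0. ]
purple [ 363.2 -285.2    0. ]
stand_top 0.7 [226.9 175.3 100.9  90.2] ((228.5738525390625, 176.32925415039062), (89.02938842773438, 97.62723541259766), 86.8201675415039)
gate_bar 0.7 [252.5 181.3  35.4  76.7] ((252.5, 181.5), (75.0, 39.0), 90.0)
tip_box 0.75 [254.3 250.6  39.8  29.9] ((254.46949768066406, 250.2255859375), (26.393136978149414, 41.963985443115234), 83.6598129272461)
```

View pics/c1.png

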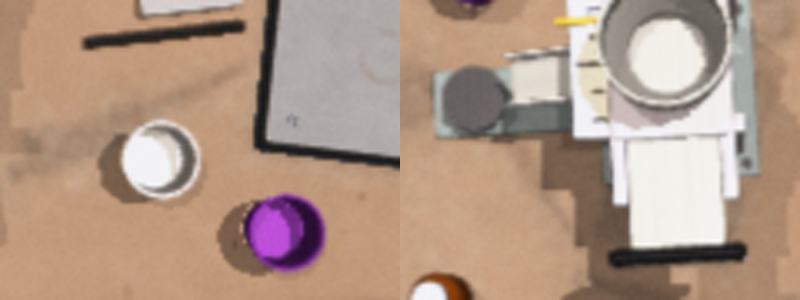

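Crop: the white pot's rim centre is at about (328,237.4) in the full top view, with its bottom in shadow at left. The purple pot to its right is left alone. The stand disc is at about (192.2,169.4), the hopper rim centre at (249.8,154.4), and the bar ends at (234.5,217.4) and (272.6,215).

```bash
python3 - <<'E'
from h import *
np.set_printoptions(precision=3,suppress=True)
s=at_z("top",(192.2,169.4),35);h=at_z("top",(249.8,154.4),274);b1=at_z("top",(234.5,217.4),235);b2=at_z("top",(272.6,215.2),235)
print(s,h,b1,b2,(b1+b2)/2)
d=s-h;print("len",np.hypot(*d[:2]),"yaw",np.arctan2(d[1],d[0])-np.pi/2)
d=b1-b2;print("len",np.hypot(*d[:2]),"yaw",np.arctan2(d[1],d[0])-np.pi/2)
st=sense();print(st["time_s"],st["eef_pos"]);q=st["ee_rot"];print(q,R.from_quat([q[1],q[2],q[3],q[0]]).as_matrix())
E
```

```text
[607.402 170.02   35.   ] [608.291   4.635 274.   ] [470.216  42.078 235.   ] [474.321 -44.604 235.   ] [472.269  -1.263 235.   ]
len 165.3872180691091 yaw 0.00537405611383357
len 86.77874757149246 yaw 0.04732105269791709
1.2 [ 231.549 -471.181  223.4  ]
[-0.     0.974  0.226 -0.   ] [[ 0.897  0.441 -0.   ]
 [ 0.441 -0.897  0.   ]
 [-0.    -0.    -1.   ]]
```

Emit:
step_arm(
  commands="1 6.2 -12.6 0 0 0 -0.3; 1 6.2 -12.6 0 0 0 -0.3; 1 6.2 -12.6 0 0 0 -0.45; 1 6.2 -12.6 0 0 0 -0.5; 1 12.4 -25.2 0 0 0 -1.13; 1 12.4 -25.2 0 0 0 -1.13; 1 12.4 -25.2 0 0 0 -1.13; 1 29.4 -16.8 5 0 0 -1.13; 1 29.4 -16.8 5 0 0 -1.13; 1 29.4 -16.8 5 0 0 -1.13; 1 29.4 -16.8 5 0 0 -1.13; 1 29.4 -16.8 5 0 0 -1.13; 1 29.4 -16.8 5 0 0 -1.13; 1 29.4 -16.8 5 0 0 -1.13",
  newtons=25,
)

```text
time_s: 2.37
eef_pos: [421.8, -190.2, 172.6]
ee_rot: [-0.001, 0.701, 0.713, -0.0]
force: [-0.1, 0.0, 0.4]
grip_width: 0.996
grip_force: 0.0
```

```bash
python3 - <<'E'
from h import *
np.set_printoptions(precision=3,suppress=True)
st=sense();print(st["time_s"],st["eef_pos"]);q=st["ee_rot"];print(R.from_quat([q[1],q[2],q[3],q[0]]).as_matrix())
a=capture("scene");b=capture("top");save(a,"s1.png")
print(proj("scene",[421.5,-190,62]),proj("scene",[421.5,-190,0]))
for c in("top","scene"):
  for r in trace(c,"pot"):
    x,y=np.argwhere(r["mask"]).mean(0)[::-1];m=(a if c=="scene" else b)[r["mask"]].mean(0);print(c,r["score"],np.array(r["rect"]),m,at_z(c,r["rect"][:2],62 if c=="top" else 31))
  print([(np.array(r["xy"]),round(r["score"],2),at_z(c,r["xy"],0)) for r in spot_point(c,"pot")])
r0,c0=110,150
cv2.imwrite("pics/c2.png",cv2.resize(a[r0:r0+150,c0:c0+200,::-1],(800,600),interpolation=cv2.INTER_CUBIC))
E
```

```text
2.3667 [ 421.78  -190.169  172.611]
[[-0.018  1.    -0.001]
 [ 1.     0.018  0.001]
 [ 0.001 -0.001 -1.   ]]
[319.637 213.025] [318.174 227.462]
top 0.67 [190.  130.6  24.2  23.5] [103.485  40.817 119.938] [708.677 172.106  62.   ]
[(array([191.2, 134.1]), 0.77, array([711.717, 178.61 ,   0.   ]))]
scene 0.89 [176.1 212.9  20.3  23.6] [89.033 52.907 99.337] [719.794 177.348  31.   ]
scene 0.86 [355.3 218.5  18.6  25.8] [85.755 50.953 94.686] [ 361.693 -292.406   31.   ]
scene 0.82 [321.  221.1  21.7  26.4] [158.314 150.403 144.422] [ 414.953 -193.222   31.   ]
[(array([319.4, 224.7]), 0.85, array([ 429.433, -202.022,    0.   ])), (array([348.5, 226.4]), 0.73, array([ 369.131, -274.872,    0.   ])), (array([180.1, 220. ]), 0.62, array([714.195, 170.565,   0.   ]))]
```

View pics/c2.png

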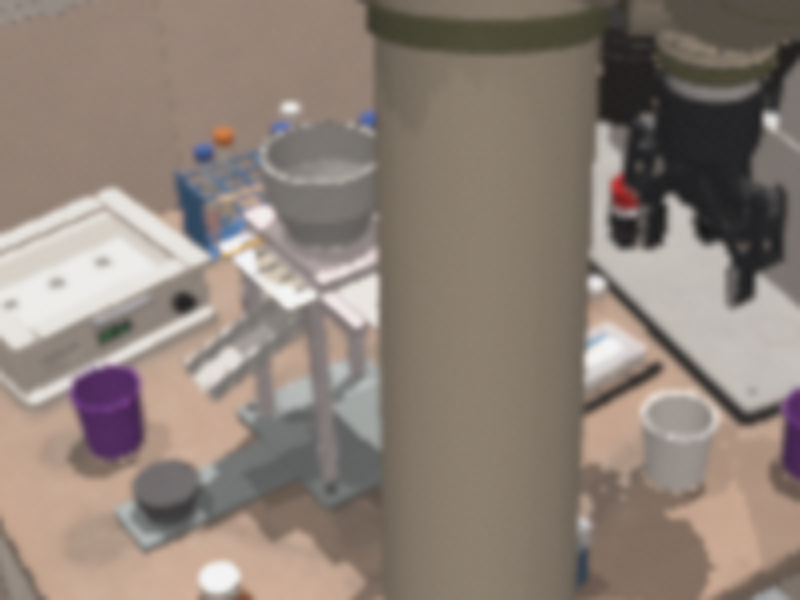

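The scene crop shows the white pot's rim at crop (679,412), i.e. full (319.8,213.0). That matches the projection of my estimate (319.6,213.0), and the gripper is hanging above it. I'll descend and grasp.

Emit:
step_arm(
  commands="1 0 0 4 0 0 0; 1 0 0 8 0 0 0; 1 0 0 10.5 0 0 0; 1 0 0 12.65 0 0 0; 1 0 0 12.65 0 0 0; 1 0 0 12.65 0 0 0; 0.3 0 0 12.65 0 0 0; 0.3 0 0 12.65 0 0 0; 0.3 0 0 12.65 0 0 0; 0.3 0 0 12.65 0 0 0; 0.3 0 0 12.65 0 0 0; 0.3 0 0 12.65 0 0 0; 0.3 0 0 12.65 0 0 0; 0.3 0 0 12.65 0 0 0; 0.3 0 0 12.65 0 0 0",
  newtons=25,
)

```text
time_s: 3.92
eef_pos: [421.3, -190.7, 46.9]
ee_rot: [-0.0, 0.701, 0.713, 0.0]
force: [0.2, 0.0, 0.1]
grip_width: 0.297
grip_force: 0.3
```

```bash
python3 - <<'E'
from h import *
np.set_printoptions(precision=1,suppress=True)
a=capture("scene");b=capture("top")
print(sense()["grip_width"],sense()["grip_force"])
for r in trace("scene","pot"): print(r["score"],np.array(r["rect"]),at_z("scene",r["rect"][:2],31))
p=cv2.resize(a[170:260,270:390,::-1],(400,300),interpolation=cv2.INTER_CUBIC);q=cv2.resize(b[190:280,280:400,::-1],(400,300),interpolation=cv2.INTER_CUBIC)
cv2.imwrite("pics/c3.png",np.hstack([p,q]))
E
```

```text
0.298128343891825 0.32699544968636474
0.93 [356.5 217.4  19.2  26. ] [ 363.4 -299.5   31. ]
0.86 [178.  212.8  18.8  19.8] [716.6 171.8  31. ]
0.72 [207.4 261.6  11.8  27.4] [466.2 186.4  31. ]
0.51 [322.1 223.   26.9  24.8] [ 406.1 -190.1   31. ]
```

View pics/c3.png

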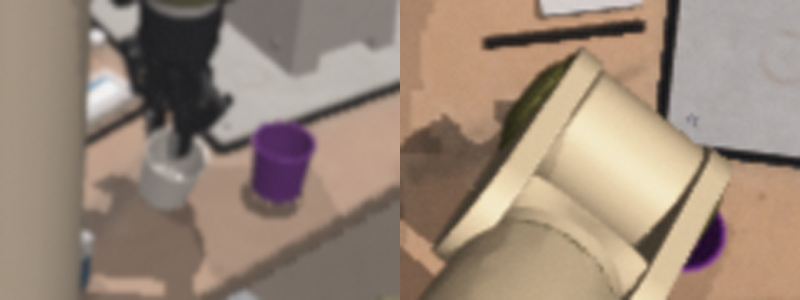

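```bash
python3 - <<'E'
from h import *
np.set_printoptions(precision=1,suppress=True)
a=capture("scene");save(a,"s3.png")
print(at_z("scene",(321.6,215.5),62),at_z("scene",(321,232),0))
for P in([421,-190,30],[421+12,-190,30],[421-12,-190,30],[421,-190,62],[451,-190,62],[391,-190,62],[421,-160,62],[421,-220,62]): print(P,(proj("scene",P)-[290,180])*10)
p=cv2.resize(a[180:240,290:370,::-1],(800,600),interpolation=cv2.INTER_CUBIC)
cv2.imwrite("pics/c4.png",cv2.convertScaleAbs(p,alpha=1.4,beta=15))
E
```

```text
[ 408.9 -187.2   62. ] [ 399.9 -183.5    0. ]
[421, -190, 30] [289.7 406.8]
[433, -190, 30] [265.5 386.5]
[409, -190, 30] [314.3 427.4]
[421, -190, 62] [297.4 331.1]
[451, -190, 62] [236.2 281.2]
[391, -190, 62] [360.8 382.7]
[421, -160, 62] [224.  366.6]
[421, -220, 62] [369.2 296.4]
```

View pics/c4.png

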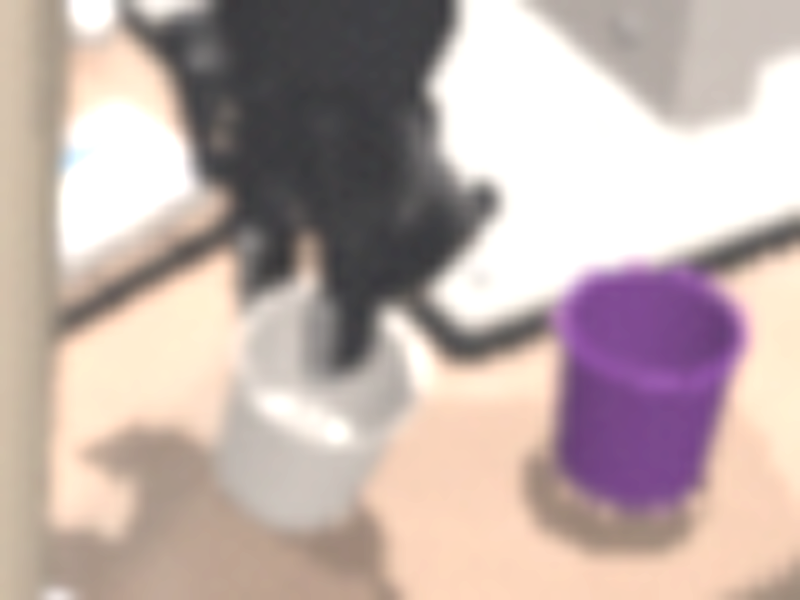

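The crop shows the pot upright but shoved about 16 mm toward the robot. One finger is just outside its far rim; the other seems to be over or inside the pot. I'll check where the open fingertips really were in the earlier picture.

```bash
python3 - <<'E'
from h import *
np.set_printoptions(precision=1,suppress=True)
print("c2 (obs near tip 738,300; far tip 650,245)")
for dx in(-57,-42,42,57):
  for z in(156,169):
    print(dx,z,(proj("scene",[421.8+dx,-190.2,z])-[150,110])*4)
print("c4")
for dx in(-27,-13,13,27):
  for z in(30,45,60): print(dx,z,(proj("scene",[421.3+dx,-190.7,z])-[290,180])*10)
for z in(62,):print("rim now",at_z("scene",(323.2,214.8),z))
E
```

```text
c2 (obs near tip 738,300; far tip 650,245)
-57 156 [740.  355.1]
-57 169 [741.9 341. ]
-42 156 [726.  344.7]
-42 169 [727.7 330.6]
42 156 [652.1 289.9]
42 169 [653.2 276.1]
57 156 [639.7 280.7]
57 169 [640.7 267. ]
c4
-27 30 [346.6 452.2]
-27 45 [350.7 416.9]
-27 60 [354.8 381. ]
-13 30 [317.4 427.8]
-13 45 [321.3 392.5]
-13 60 [325.1 356.7]
13 30 [264.5 383.5]
13 45 [267.9 348.4]
13 60 [271.3 312.8]
27 30 [236.7 360.1]
27 45 [239.8 325.2]
27 60 [242.9 289.6]
rim now [ 408.6 -193.6   62. ]
```

Emit:
step_arm(
  commands="0.3 0 0 -2 0 0 0; 0.3 0 0 -5 0 0 0; 0.3 0 0 -8 0 0 0; 0.3 0 0 -8 0 0 0; 1 0 0 -8 0 0 0; 1 0 0 -8 0 0 0; 1 0 0 -8 0 0 0; 1 0 0 -8 0 0 0; 1 0 0 -8 0 0 0; 1 0 0 -8 0 0 0; 1 0 0 -8 0 0 0; 1 0 0 -8 0 0 0; 1 0 0 -8 0 0 0",
)

```text
time_s: 5.2
eef_pos: [421.3, -190.7, 126.8]
ee_rot: [-0.0, 0.701, 0.713, 0.0]
force: [-0.1, 0.9, 0.4]
grip_width: 0.997
grip_force: 0.0
```

```bash
python3 - <<'E'
from h import *
np.set_printoptions(precision=1,suppress=True)
a=capture("scene");save(a,"s5.png");st=sense();p0=st["eef_pos"];print(st["time_s"],p0,st["grip_width"])
for r in trace("scene","pot"): print(r["score"],np.array(r["rect"]),at_z("scene",r["rect"][:2],31))
big=cv2.resize(a[165:240,290:390,::-1],(800,600),interpolation=cv2.INTER_CUBIC)
big=cv2.convertScaleAbs(big,alpha=1.3,beta=20)
for dx in(-42,42):
  for z in(-17,-4):
    u=(proj("scene",p0+[dx,0,z])-[290,165])*8;cv2.circle(big,tuple(int(v) for v in u),4,(0,0,255) if z==-17 else (0,200,0),-1)
cv2.imwrite("pics/c5.png",big)
E
```

```text
5.25 [ 421.3 -190.7  126.9] 0.9989736814535312
0.82 [354.9 217.8  21.9  25.9] [ 364.9 -293.8   31. ]
0.71 [176.4 211.4  20.9  22.6] [726.6 173.5  31. ]
0.3 [207.9 265.6  15.3  29.2] [451.9 191.9  31. ]
```

View pics/c5.png

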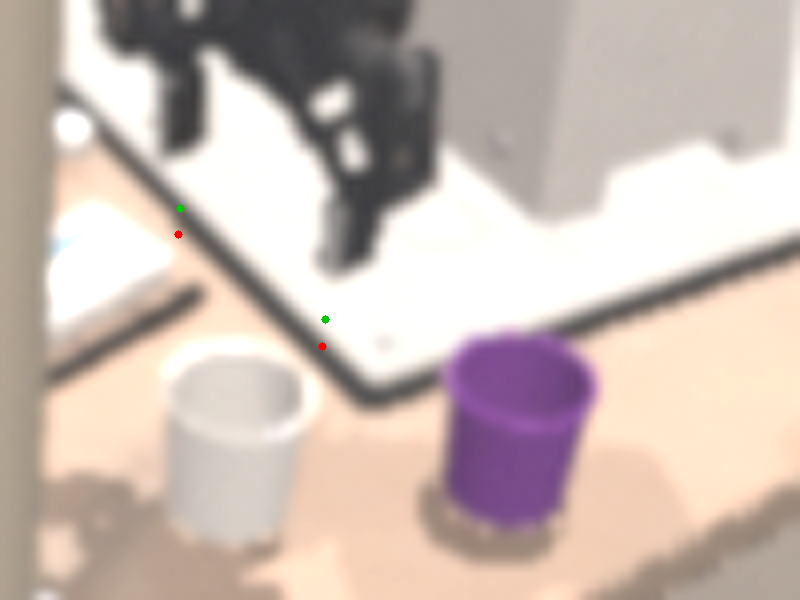

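The open fingertips at crop (335,275) and (180,152) sit about 50 px above where the documented geometry puts them (green dots). Either the tips are about 25 mm higher than documented, or the tool is about 30 mm farther from the camera. I'll check the cameras against the hopper and stand.

```bash
python3 - <<'E'
from h import *
np.set_printoptions(precision=1,suppress=True)
print("hopper pred",proj("scene",[608.3,4.6,274]),"obs 230.5 148.7")
print("stand pred",proj("scene",[607.4,170,35]),"obs 191.8 230")
print("pot now z62",at_z("scene",(320,214.4),62))
p0=np.array([421.3,-190.7,126.9])
print("near tip obs",(335/8+290,275/8+165),"far",(180/8+290,152/8+165))
for z in(110,123,136,149): print(z,at_z("scene",(335/8+290,275/8+165),z),at_z("scene",(180/8+290,152/8+165),z))
for n in("scene","top"):
  m=camera_model(n);print(n,m["k1"],np.array(m["mtx"])[0,0])
b=capture("top");save(b,"t5.png")
st=sense();print(st["joints"],st["force"])
E
```

```text
hopper pred [232.4 148.4] obs 230.5 148.7
stand pred [191.9 230.3] obs 191.8 230
pot now z62 [ 415.8 -186.6   62. ]
near tip obs (331.875, 199.375) far (312.5, 184.0)
110 [ 408.9 -223.9  110. ] [ 506. -227.  110.]
123 [ 397.3 -211.8  123. ] [ 492.6 -214.8  123. ]
136 [ 385.7 -199.6  136. ] [ 479.2 -202.5  136. ]
149 [ 374.1 -187.4  149. ] [ 465.8 -190.3  149. ]
scene -0.02985877923315322 358.05273391564924
top -0.06389251938567848 492.55046503408005
[-0.7  0.3  1.8 -0.   1.  -0.7] [-0.4  0.2 -0.3]
```

Read at z≈149, the tips come out at (374,-187) and (466,-190), exactly centred on the TCP in x and y. So the real fingertips are about 26 mm higher than documented, and the first close only grazed the rim. The pot is now at about (416,-187). I'll go lower, to TCP z≈18, which stays clear of the table under either geometry.

Emit:
step_arm(
  commands="1 0.4 -0.5 3 0 0 0; 1 0.4 -0.5 6 0 0 0; 1 0.4 -0.5 8.5 0 0 0; 1 0.4 -0.5 10 0 0 0; 1 0.4 -0.5 10.9 0 0 0; 1 0.4 -0.5 10.9 0 0 0; 0.4 0.4 -0.5 10.9 0 0 0; 0.4 0.4 -0.5 10.9 0 0 0; 0.4 0.4 -0.5 10.9 0 0 0; 0.4 0.4 -0.5 10.9 0 0 0; 0.4 0.4 -0.5 10.9 0 0 0; 0.4 0.4 -0.5 10.9 0 0 0; 0.4 0.4 -0.5 10.9 0 0 0; 0.4 0.4 -0.5 10.9 0 0 0",
  newtons=20,
)

```text
time_s: 6.52
eef_pos: [417.0, -187.4, 19.1]
ee_rot: [0.001, 0.701, 0.713, 0.0]
force: [0.6, -0.1, 7.4]
grip_width: 0.683
grip_force: 20.7
```

The grip is good: width 0.683 is 58 mm, just below the rim, at 20.7 N. I'll lift and carry it round the front of the gate handle.

Emit:
step_arm(
  commands="0.4 0 0 -3 0 0 0; 0.4 0 0 -7 0 0 0; 0.4 0 0 -11 0 0 0; 0.4 0 0 -15 0 0 0; 0.4 0 0 -16 0 0 0; 0.4 4.4 -3.7 -16 0 0 0; 0.4 8.8 -7.5 -16 0 0 0; 0.4 12 -7.4 -16 0 0 0; 0.4 16 -7.3 -16 0 0 0; 0.4 20 -7.2 -16 0 0 0; 0.4 24 -7.1 -16 0 0 0; 0.4 28 -7 -16 0 0 0; 0.4 32 -7 -16 0 0 0; 0.4 36 -7 -16 0 0 0; 0.4 36.8 -7 -16 0 0 0; 0.4 36.8 -7 -16 0 0 0; 0.4 36.8 -7 -16 0 0 0",
)

```text
time_s: 7.93
eef_pos: [340.0, 180.4, 178.0]
ee_rot: [0.0, 0.701, 0.714, -0.0]
force: [0.2, 0.5, -0.4]
grip_width: 0.682
grip_force: 22.2
```

```bash
python3 - <<'E'
from h import *
np.set_printoptions(precision=3,suppress=True)
a=capture("scene");save(a,"s6.png");b=capture("top");save(b,"t6.png");st=sense();p0=st["eef_pos"];print(st["time_s"],p0,st["grip_width"],st["grip_force"],st["joints"])
for r in trace("scene","pot"): print(r["score"],np.array(r["rect"]),a[r["mask"]].mean(0))
print("tip",proj("scene",p0-[0,0,-10]),"pot bottom/rim pred",proj("scene",p0-[0,0,19]),proj("scene",p0+[0,0,43]))
m=np.hstack([a[:,:,::-1],b[:,:,::-1]]);cv2.imwrite("pics/c6.png",cv2.resize(np.hstack([a[20:320,60:360,::-1],b[60:360,130:430,::-1]]),(800,400),interpolation=cv2.INTER_CUBIC))
E
```

```text
8.0333 [340.394 179.325 178.032] 0.6808432483509491 22.198469332279274 [ 0.178  0.046  1.947 -0.     1.148  0.163]
0.84 [226.5 250.4  23.4  34. ] [151.439 142.833 136.102]
0.75 [177.1 214.1  22.2  23.7] [87.815 51.445 98.182]
tip [226.382 248.578] pot bottom/rim pred [227.347 257.012] [225.235 238.54 ]
```

View pics/c6.png

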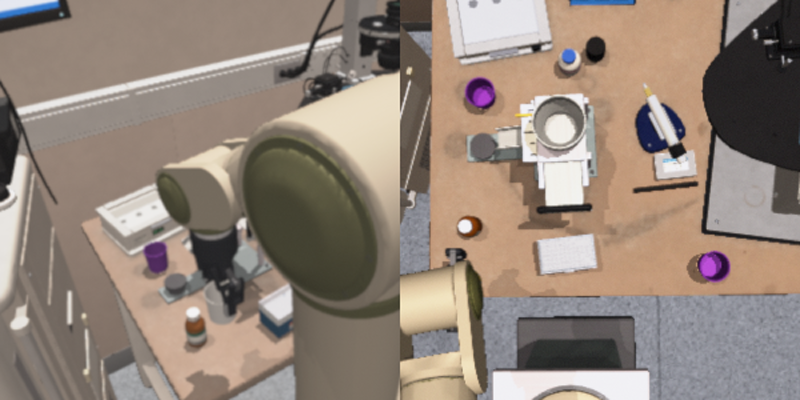

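The pot is held upright in the gripper at left-view crop (220,302), and the right half shows the rest of the table undisturbed. Next, move to hover above the stand.

Emit:
step_arm(
  commands="0.4 0 4 0 0 0 0; 0.4 0 8 0 0 0 0; 0.4 0 12 0 0 0 0; 0.4 -0.4 16 0 0 0 0; 0.4 -0.8 20 0 0 0 0; 0.4 -1.2 23 0 0 0 0; 0.4 -1.2 25.5 0 0 0 0; 0.4 -1.2 26.7 0 0 0 0; 0.4 -1.2 26.7 0 0 0 0; 0.4 -1.2 26.7 0 0 0 0; 0.4 -1.2 26.7 0 0 0 0",
)

```text
time_s: 9.0
eef_pos: [606.9, 171.6, 178.0]
ee_rot: [-0.0, 0.702, 0.712, -0.0]
force: [-0.2, 1.0, 0.0]
grip_width: 0.681
grip_force: 22.2
```

```bash
python3 - <<'E'
from h import *
np.set_printoptions(precision=3,suppress=True)
a=capture("scene");save(a,"s7.png");b=capture("top");save(b,"t7.png");st=sense();p0=st["eef_pos"];print(st["time_s"],p0,st["grip_width"],st["grip_force"],st["joints"],st["force"])
for r in trace("scene","pot"): print(r["score"],np.array(r["rect"]),a[r["mask"]].mean(0))
print("pot bottom/rim pred",proj("scene",p0-[0,0,19]),proj("scene",p0+[0,0,43]))
cv2.imwrite("pics/c7.png",np.hstack([cv2.resize(a[100:250,140:290,::-1],(500,500),interpolation=cv2.INTER_CUBIC),cv2.resize(b[60:260,150:270,::-1],(300,500),interpolation=cv2.INTER_CUBIC)]))
E
```

```text
9.1 [606.862 172.06  178.322] 0.681489949706907 22.22791002248414 [0.091 0.582 1.214 0.    1.346 0.075] [-0.3    0.838 -0.194]
0.89 [355.8 218.6  22.2  23.2] [87.841 53.871 95.168]
0.74 [176.9 213.   22.1  22. ] [85.509 52.044 94.126]
0.54 [184.2 195.7  18.5  18.6] [140.867 133.755 128.748]
pot bottom/rim pred [185.477 199.478] [182.227 182.228]
```

View pics/c7.png

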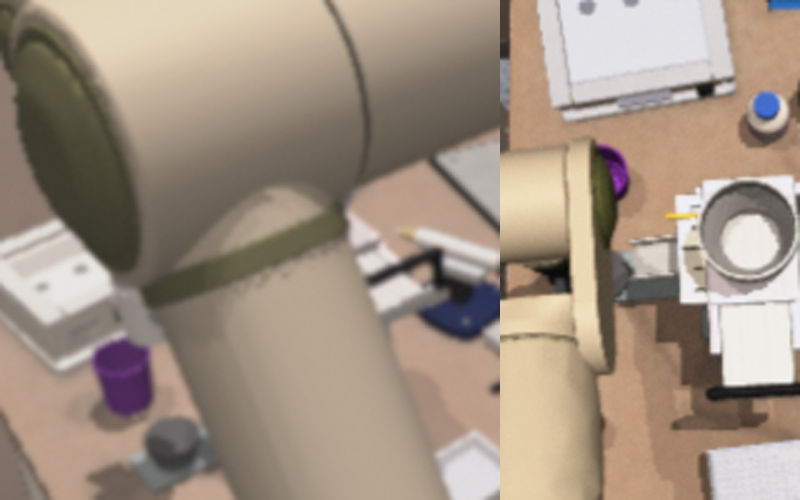

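The top view shows the arm clear of the hopper. The pot hangs over the stand with its lower left edge visible at left-view crop (133,315), as predicted. Descending.

Emit:
step_arm(
  commands="0.4 -0.2 0 2 0 0 0; 0.4 -0.2 0 4.5 0 0 0; 0.4 -0.2 0 7 0 0 0; 0.4 -0.2 0 9 0 0 0; 0.4 -0.2 0 10.5 0 0 0; 0.4 -0.2 0 11.3 0 0 0; 0.4 -0.2 0 11.8 0 0 0; 0.4 -0.2 0 12.1 0 0 0; 0.4 -0.2 0 12.2 0 0 0; 0.4 -0.2 0 12.2 0 0 0; 0.4 -0.2 0 12.2 0 0 0",
)

```text
time_s: 10.07
eef_pos: [607.9, 170.4, 56.8]
ee_rot: [0.0, 0.701, 0.713, 0.001]
force: [-0.1, 0.1, -0.8]
grip_width: 0.682
grip_force: 22.2
```

Emit:
step_arm(
  commands="0.4 0 0 0.1 0 0 0; 0.4 0 0 0.2 0 0 0; 0.4 0 0 0.2 0 0 0; 0.4 0 0 0.2 0 0 0",
)

```text
time_s: 10.4
eef_pos: [607.8, 170.3, 54.2]
ee_rot: [0.0, 0.701, 0.713, 0.0]
force: [-0.2, 0.3, 2.6]
grip_width: 0.684
grip_force: 22.3
```

Emit:
step_arm(
  commands="0.72 0 0 0.05 0 0 0; 0.76 0 0 0.05 0 0 0; 0.85 0 0 0.05 0 0 0; 1 0 0 0.05 0 0 0; 1 0 0 0.05 0 0 0; 1 0 0 0.05 0 0 0; 1 0 0 0.05 0 0 0; 1 0 0 0 0 0 0; 1 0 0 -2 0 0 0; 1 0 0 -5 0 0 0; 1 0 0 -9 0 0 0; 1 0 0 -13 0 0 0; 1 0 0 -17 0 0 0; 1 0 -4 -20 0 0 0; 1 0 -8 -21 0 0 0; 1 0 -12 -21 0 0 0; 1 0 -16 -21 0 0 0; 1 0 -20 -21 0 0 0; 1 0 -24 -21 0 0 0; 1 0 -24 -21 0 0 0",
)

```text
time_s: 12.07
eef_pos: [361.7, 166.6, 263.9]
ee_rot: [-0.001, 0.701, 0.713, -0.001]
force: [1.4, -0.9, 1.0]
grip_width: 0.999
grip_force: 0.0
```

```bash
python3 - <<'E'
from h import *
np.set_printoptions(precision=3,suppress=True)
a=capture("scene");save(a,"s8.png");b=capture("top");save(b,"t8.png");st=sense();p0=st["eef_pos"];print(st["time_s"],p0,st["grip_width"],st["joints"],st["force"])
for c,i in(("scene",a),("top",b)):
  for r in trace(c,"pot"): print(c,r["score"],np.array(r["rect"]),i[r["mask"]].mean(0),at_z(c,r["rect"][:2],97 if c=="top" else 66))
print("pred rim",proj("scene",[607.4,170,97]),proj("top",[607.4,170,97]))
cv2.imwrite("pics/c8.png",np.hstack([cv2.resize(a[180:255,150:225,::-1],(400,400),interpolation=cv2.INTER_CUBIC),cv2.resize(b[125:235,170:280,::-1],(400,400),interpolation=cv2.INTER_CUBIC)]))
E
```

```text
12.1667 [366.904 166.564 264.64 ] 1.0028977675397843 [ 0.133  0.005  1.754 -0.     1.381  0.117] [0.517 0.748 0.215]
scene 0.87 [191.5 221.6  19.   28.4] [157.724 150.385 145.102] [611.184 164.973  66.   ]
scene 0.5 [175.3 212.8  17.4  23.9] [ 96.039  61.895 104.761] [679.646 190.489  66.   ]
top 0.91 [189.4 130.1  24.5  22.5] [105.859  43.569 120.697] [702.65  168.078  97.   ]
top 0.69 [190.1 167.6  20.9  20.4] [193.473 188.095 184.701] [604.12  165.861  97.   ]
top 0.62 [364.4 259.4  24.5  19.8] [117.085  50.265 132.004] [ 364.539 -276.847   97.   ]
top 0.18 [228.7 176.8  98.   88.1] [184.128 179.769 174.317] [578.945  65.943  97.   ]
pred rim [189.081 215.276] [188.513 166.363]
```

View pics/c8.png

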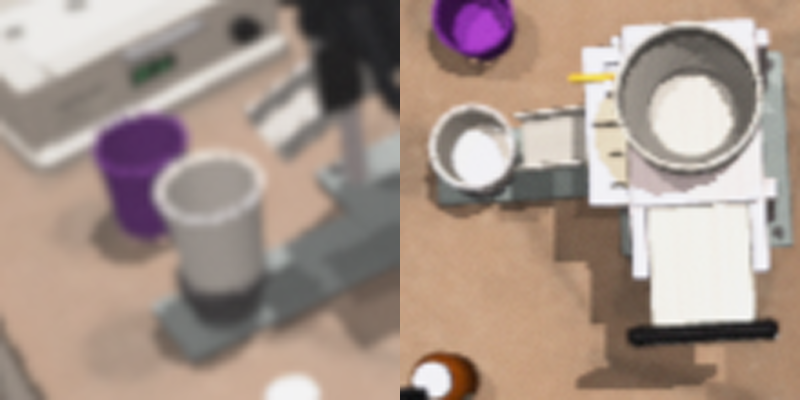

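The pot stands upright on the disc. Its rim reads (189.2,215.2) in the scene view against (189.1,215.3) predicted, and within about 4 mm in the top view. For the gate, I'll now measure the bar, pointer and scale numerically.

```bash
python3 - <<'E'
from h import *
np.set_printoptions(precision=1,suppress=True,linewidth=200)
b=cv2.imread("pics/t8.png");hsv=cv2.cvtColor(b,cv2.COLOR_BGR2HSV);g=cv2.cvtColor(b,cv2.COLOR_BGR2GRAY)
y=(hsv[...,0]>18)&(hsv[...,0]<32)&(hsv[...,1]>140)&(hsv[...,2]>150);p=np.argwhere(y[130:190,205:240])+[130,205];print("pointer px",p.mean(0)[::-1],len(p),p.min(0),p.max(0))
print(np.arange(221,232))
for r in range(138,184): print(r,g[r,221:232])
d=(g<60);d[:205]=0;d[228:]=0;d[:,:228]=0;d[:,280:]=0
q=np.argwhere(d)[:,::-1].astype(np.float32);print(cv2.minAreaRect(q),q.mean(0),q[:,0].min(),q[:,0].max(),at_z("top",q.mean(0),237))
for x in(232,240,250,260,268,274): 
    c=np.argwhere(d[:,x]);print(x,c.mean() if len(c) else None,len(c))
e=np.argwhere(g[100:200,225:275]>0)
E
```

```text
pointer px [220.3 146. ] 18 [145 216] [147 227]
[221 222 223 224 225 226 227 228 229 230 231]
138 [230 231 231 229 228 230 229 233 235 209 220]
139 [240 241 241 241 241 241 241 241 240 224 225]
140 [240 241 241 242 242 242 242 242 241 236 230]
141 [240 242 242 241 241 239 237 237 228 233 233]
142 [237 242 241 241 232 195 173 170 165 212 223]
143 [237 241 241 241 235 211 209 221 221 229 199]
144 [237 239 241 240 229 218 223 228 230 223 164]
145 [224 225 224 224 217 211 212 215 226 195 125]
146 [210 210 209 210 210 209 204 193 218 174 102]
147 [176 181 192 201 206 227 233 214 220 169 101]
148 [218 228 233 233 234 239 239 229 215 156 112]
149 [228 240 240 241 241 239 232 224 203 141 120]
150 [225 240 241 241 239 210 163 178 179 131 133]
151 [223 240 242 241 239 201 141 171 176 127 132]
152 [226 240 241 240 233 217 203 202 188 132 130]
153 [222 241 240 234 226 221 220 219 197 140 129]
154 [223 240 241 232 223 222 221 221 205 143 131]
155 [215 240 241 231 221 222 223 214 218 167 135]
156 [215 240 235 224 220 220 222 218 226 178 141]
157 [220 238 230 219 218 217 217 216 220 192 160]
158 [2
[... 785 characters left out ...]
215 212]
174 [115 217 240 241 241 242 240 235 222 209 210]
175 [107 213 240 242 241 240 230 193 153 140 143]
176 [103 214 239 242 242 241 228 185 183 188 165]
177 [110 216 240 241 242 241 238 234 234 235 230]
178 [104 214 240 241 242 242 241 241 241 241 240]
179 [105 215 239 241 241 242 242 242 241 241 240]
180 [106 208 236 238 238 237 238 237 233 230 228]
181 [ 88 132 151 154 153 157 158 159 150 145 139]
182 [82 84 87 86 86 86 88 88 87 83 79]
183 [80 81 79 79 80 77 78 78 79 77 78]
((252.55368041992188, 216.4397735595703), (5.10595703125, 41.10437774658203), 86.72950744628906) [252.  216.2] 232.0 273.0 [472.4   2.1 237. ]
232 217.0 1
240 217.0 5
250 216.5 4
260 215.5 4
268 215.0 5
274 None 0
```

The top view gives these readings:
- **Scale marks:** rows 142.3, 150.6, 158.9 (long), 167.1 and 175.4, which is 0.414 px/mm.
- **Pointer:** row 145.9, so the gate is about 8.5 mm ajar and needs a pull of about 31.5 mm.
- **Bar:** centre at about (472,-1).

I'll go above the bar and descend cautiously.

Emit:
step_arm(
  commands="1 -4 0 0 0 0 -0.02; 1 -8 0 0 0 0 -0.02; 1 -12 3 0 0 0 -0.02; 1 -15 6 0 0 0 -0.02; 1 -17 9 0 0 0 -0.02; 1 -17 10.2 0 0 0 -0.02; 1 -17 10.2 0 0 0 -0.02; 1 -17 10.2 1.5 0 0 -0.02; 1 -17 10.2 2.5 0 0 -0.02; 1 -17 10.2 3.5 0 0 -0.02; 1 -17 10.2 4.2 0 0 -0.02; 1 -17 10.2 4.6 0 0 -0.02; 1 -17 10.2 5 0 0 -0.02; 1 -17 10.2 5 0 0 -0.02; 1 -17 10.2 5 0 0 -0.02",
  newtons=60,
)

```text
time_s: 13.52
eef_pos: [472.4, -1.9, 214.2]
ee_rot: [0.0, 0.694, 0.72, 0.0]
force: [-0.4, -0.4, -0.4]
grip_width: 1.003
grip_force: 0.0
```

```bash
python3 - <<'E'
from h import *
np.set_printoptions(precision=1,suppress=True,linewidth=200)
a=capture("scene");save(a,"s9.png");st=sense();p0=st["eef_pos"];print(st["time_s"],p0,st["force"])
g=cv2.cvtColor(a,cv2.COLOR_RGB2GRAY)
for n,P in(("bar",[472.3,-1,235]),("bar+",[471,42,235]),("bar-",[474,-44,235]),("tip-x",p0+[-45,0,22]),("tip+x",p0+[45,0,22])): print(n,proj("scene",P))
c0,r0=225,140
G=g[r0:r0+50,c0:c0+64]
for i,r in enumerate(G): print(r0+i,"".join("#" if v<50 else "+" if v<90 else "-" if v<140 else " " for v in r))
E
```

```text
13.5667 [472.5  -1.9 214.3] [0.5 0.6 0. ]
bar [259.5 180.6]
bar+ [246.4 186.1]
bar- [272.1 175.2]
tip-x [269.  188.1]
tip+x [251.1 172.5]
140 --------------------------------------------------------------++
141 ----------------------------------------------------------------
142 ----------------------------------------------------------------
143 ----------------------------------------------------------------
144 ----------------------------------------------------------------
145 ----------------------------------------------------------------
146 ---------------------------------------------------------------+
147 ---------------++----------------------------------------------+
148 --------+++++++++--------------------------------------------+++
149 ---++++++++++++---------------------------------------------++++
150 +++++++++++++---------------------------------------------++++++
151 +++++++++++--------------------------------------------+++++++++
152 ++++++++--------------------------------------------++++++++++++
153 ++++++-------------------------------------------++++++++++++
[... 1787 characters left out ...]
----------
180   --------------------------------------------------------------
181   --------------------------------------------------------------
182    -------------------------------------------------------------
183    -------------------------------------------------------------
184    -------------------------------------------------------------
185    -------------------------------------------------------------
186  ---------------------------------------------------------------
187 ----------------------------------------------------------------
188 ----------------------------------------------------------------
189 ----------------------------------------------------------------
```

Nothing touched so far. Closing on the bar.

Emit:
step_arm(
  commands="0.6 0 0 0 0 0 0; 0.4 0 0 0 0 0 0; 0 0 0 0 0 0 0; 0 0 0 0 0 0 0; 0 0 0 0 0 0 0; 0 0 0 0 0 0 0; 0 0 0 0 0 0 0; 0 0 0 0 0 0 0; 0 0 0 0 0 0 0; 0 0 0 0 0 0 0; 0 0 0 0 0 0 0; 0 0 0 0 0 0 0",
  newtons=60,
)

```text
time_s: 14.57
eef_pos: [472.5, -1.9, 214.1]
ee_rot: [0.0, 0.694, 0.72, 0.0]
force: [1.7, -0.5, 2.2]
grip_width: 0.117
grip_force: 58.6
```

Gripped at 10–12 mm width and 58.6 N. Now pull 32 mm along the tool's -y, slowly.

Emit:
step_arm(
  commands="0 0 -0.3 0 0 0 0; 0 0 -0.7 0 0 0 0; 0 0 -1.1 0 0 0 0; 0 0 -1.5 0 0 0 0; 0 0 -1.9 0 0 0 0; 0 0 -2.3 0 0 0 0; 0 0 -2.7 0 0 0 0; 0 0 -3 0 0 0 0; 0 0 -3.2 0 0 0 0; 0 0 -3.2 0 0 0 0; 0 0 -3.2 0 0 0 0; 0 0 -3.2 0 0 0 0",
)

```text
time_s: 15.57
eef_pos: [441.2, -3.3, 214.1]
ee_rot: [0.001, 0.694, 0.72, 0.001]
force: [6.1, -0.5, -0.2]
grip_width: 0.115
grip_force: 58.7
```

```bash
cat > pt.py <<'E'
from h import *
np.set_printoptions(precision=1,suppress=True,linewidth=200)
b=capture("top");save(b,"t_%d.png"%int(100*sense()["time_s"]));b=b[:,:,::-1];st=sense();print(st["time_s"],st["eef_pos"],st["force"],st["grip_width"],st["joints"])
hsv=cv2.cvtColor(np.ascontiguousarray(b),cv2.COLOR_BGR2HSV)
y=(hsv[...,0]>18)&(hsv[...,0]<32)&(hsv[...,1]>140)&(hsv[...,2]>150);p=np.argwhere(y[130:190,205:240])+[130,205];print("pointer",p.mean(0)[::-1] if len(p) else None,len(p),"q mm",(p.mean(0)[0]-142.3)/.414 if len(p) else None)
g=cv2.cvtColor(np.ascontiguousarray(b),cv2.COLOR_BGR2GRAY)
for r in range(140,180): print(r,g[r,212:231])
E
python3 pt.py
```

```text
15.6167 [441.2  -3.3 214.1] [ 6.7 -1.6 -0.5] 0.11094170060705039 [-0.3  0.1  1.7  0.   1.3 -0.3]
pointer [222.4 159. ] 13 q mm 40.3381642512077
140 [168 167 164 163 162 162 160 170 223 239 241 240 240 241 240 240 241 239 235]
141 [168 167 165 165 164 162 163 170 223 239 241 241 240 239 237 236 235 227 231]
142 [166 166 167 164 162 162 163 169 215 236 241 240 239 231 193 169 167 160 210]
143 [166 165 164 164 163 162 165 170 213 236 240 241 240 236 212 211 221 219 227]
144 [163 164 161 164 162 162 164 172 209 235 240 240 240 239 235 238 239 234 222]
145 [163 163 163 163 163 164 164 170 211 236 239 240 241 240 240 240 238 233 193]
146 [162 164 162 162 163 163 162 170 211 235 239 240 240 241 240 239 229 228 177]
147 [166 164 164 163 164 166 164 170 199 232 239 240 240 240 240 240 229 224 170]
148 [166 164 163 165 166 167 166 168 194 230 241 240 240 241 241 240 230 215 156]
149 [165 164 163 166 167 167 168 168 184 228 239 240 240 240 237 230 223 197 141]
150 [166 165 166 167 166 166 165 164 169 224 239 240 241 239 209 162 176 176 129]
151 [167 166 166 168 167 165 165 163 160 220 239 241 2
[... 1623 characters left out ...]
 84 113 215 239 240 240 236 224 215 213 213]
172 [ 99 107 107 108 104  92  85  85  88 108 212 238 240 241 240 230 217 212 213]
173 [102 111 110 110 108  95  87  83  85 112 214 239 240 240 240 237 226 214 212]
174 [102 110 111 111 109  97  86  82  86 111 213 239 240 240 240 239 233 217 207]
175 [103 109 109 109 109  94  86  85  85 105 211 239 240 240 240 229 190 152 137]
176 [100 110 108 108 110  94  87  87  85 101 211 239 240 240 239 226 183 177 186]
177 [ 99 107 108 110 109  93  85  84  85 107 213 238 240 241 240 237 232 233 233]
178 [ 95 101 101 102  98  89  78  79  81 104 212 238 240 240 240 240 240 240 240]
179 [ 77  79  80  75  74  75  73  68  72 104 212 239 240 240 241 240 241 240 239]
```

The pointer is now at row 159.0, on the long middle mark at 158.9. Release, retreat upward and away, then check.

Emit:
step_arm(
  commands="0.2 0 -3.2 0 0 0 0; 0.4 0 0 0 0 0 0",
)

```text
time_s: 15.78
eef_pos: [428.3, -0.5, 211.3]
ee_rot: [-0.006, 0.694, 0.72, -0.004]
force: [-14.2, 3.2, -8.7]
grip_width: 0.329
grip_force: 9.2
```

That was my slip: shifts count from the start of each call, so the -3.2 in the first row pulled farther before going back. Checking the gate now.

```bash
sed -i '/^for r in range/d' pt.py; python3 pt.py; python3 pt.py
```

```text
15.8333 [437.5  -1.8 211.7] [-10.    1.5  -5.3] 0.39869086913039636 [-0.3  0.1  1.8  0.   1.3 -0.3]
pointer [224.2 167.5] 19 q mm 60.93312992626488
15.8833 [438.2  -2.2 212.1] [-9.3  1.8 -5.2] 0.40001329061397684 [-0.3  0.1  1.8  0.   1.3 -0.3]
pointer [224.2 165.1] 17 q mm 54.9730036942313
```

The gate ended up about 55 mm open, with the finger resting against the bar. The commanded pose is back where the gate was at 40 mm, so closing again should draw the bar back there.

Emit:
step_arm(
  commands="0.3 0 0 0 0 0 0; 0.2 0 0 0 0 0 0; 0 0 0 0 0 0 0; 0 0 0 0 0 0 0; 0 0 0 0 0 0 0; 0 0 0 0 0 0 0; 0 0 0 0 0 0 0; 0 0 0 0 0 0 0; 0 0 0 0 0 0 0; 0 0 0 0 0 0 0",
  newtons=60,
)

```text
time_s: 16.72
eef_pos: [438.6, -2.2, 213.4]
ee_rot: [-0.003, 0.694, 0.72, -0.001]
force: [-9.3, 4.8, 3.5]
grip_width: 0.113
grip_force: 58.4
```

```bash
python3 pt.py
```

```text
16.7667 [438.6  -2.2 213.3] [-9.2  6.7  2.6] 0.11356365695531578 [-0.3  0.1  1.8  0.   1.3 -0.3]
pointer [223.6 159.9] 18 q mm 42.48523886205042
```

q ≈ 42.5 mm. The arm's elastic offset will push the gate a millimetre or two toward shut on release, so I'll open in place with no shift, then rise.

Emit:
step_arm(
  commands="0.2 0 0 0 0 0 0; 0.4 0 0 0 0 0 0; 0.7 0 0 0 0 0 0; 0.7 0 0 0 0 0 0; 0.7 0 0 0 0 0 0; 0.7 0 0 -1 0 0 0; 0.7 0 0 -3 0 0 0; 0.7 0 0 -5 0 0 0; 0.7 0 0 -7 0 0 0; 0.7 0 0 -9 0 0 0; 0.7 0 -3 -10 0 0 0; 0.7 0 -6 -10 0 0 0; 0.7 0 -9 -10 0 0 0; 0.7 0 -9 -10 0 0 0; 0.7 0 -9 -10 0 0 0; 0.7 0 -9 -10 0 0 0",
)

```text
time_s: 18.1
eef_pos: [350.8, -6.4, 314.1]
ee_rot: [0.0, 0.694, 0.72, 0.0]
force: [0.6, -0.4, -0.4]
grip_width: 0.703
grip_force: 0.0
```

```bash
python3 pt.py; python3 - <<'E'
from h import *
np.set_printoptions(precision=1,suppress=True)
a=capture("scene");b=capture("top")
for c in("top","scene"):
  for l in("pot","bottle_oil","tip_box","marker_black","capillary_box"):
    for r in search_frame(c,l)[:4]: print(c,l,round(r["score"],2),np.array(r["rect"]))
print("pred stand pot top",proj("top",[607.4,170,97]),"scene mid",proj("scene",[607.4,170,66]))
E
```

```text
18.15 [351.   -6.4 313.9] [-0.4  0.1  0.8] 0.6970445580255018 [-0.4 -0.1  1.8  0.   1.5 -0.4]
pointer [223.3 160. ] 16 q mm 42.75362318840577
top pot 0.9 [367.8 261.   25.1  23.3]
top pot 0.85 [190.7 130.8  21.3  18.1]
top pot 0.69 [190.4 170.   23.   24.6]
top pot 0.23 [228.8 183.1 100.9 103.5]
top bottle_oil 0.76 [184.1 231.   19.6  14.8]
top tip_box 0.7 [252.6 249.4  41.5  24.9]
top marker_black 0.53 [330.6 200.9  44.5  11.1]
top marker_black 0.21 [230.1 182.3  92.9 100. ]
top capillary_box 0.9 [336.6 184.7  27.5  20.3]
scene pot 0.97 [355.5 216.9  18.   23.2]
scene pot 0.65 [191.2 225.2  20.6  26.5]
scene pot 0.65 [175.6 213.1  17.2  23. ]
scene bottle_oil 0.6 [206.6 264.2  16.   28.3]
scene marker_black 0.24 [209.2 199.8  59.4  98.3]
pred stand pot top [188.5 166.4] scene mid [190.5 222.9]
```

```bash
python3 - <<'E'
from h import *
b=capture("top")[:,:,::-1].astype(int);o=cv2.imread("pics/t8.png").astype(int)
d=abs(b-o).max(2);print("pot diff",d[150:185,176:206].max(),(d[150:185,176:206]>30).sum())
h=cv2.cvtColor(b.astype(np.uint8),cv2.COLOR_BGR2HSV).astype(float)
for c in range(216,229): 
    s=h[152:168,c,1]*((h[152:168,c,0]>15)&(h[152:168,c,0]<35)); print(c,round((s*np.arange(152,168)).sum()/max(s.sum(),1),1),int(s.max()),end="; ")
st=sense();print(st["time_s"],st["force"])
E
```

```text
pot diff 8 0
216 160.6 43; 217 160.9 128; 218 160.8 169; 219 160.6 176; 220 160.6 177; 221 160.1 166; 222 160.0 168; 223 160.1 175; 224 160.2 184; 225 160.1 189; 226 159.7 190; 227 159.7 185; 228 159.8 185; 18.8 [ 0.77833771 -0.08680716  0.34074608]
```

The pot hasn't moved since it was placed, and the pointer is within about 2 mm of the middle mark, so I'm handing in.

```bash
python3 -c "
from rig import *
print(finish_job())"
```

```text
the job is handed in; nothing more can be done
None
```

I handed the job in at about 19 s of the 59 s allowed, with no verdict returned: the white pot stands released on the stand, about 4 mm off centre, and the gate is about 42 mm open (limits 33–47 mm). My wrong row during release briefly pulled the gate to about 60 mm before I drew it back; the first pot grasp also missed and shoved the pot on the table. The bystanders look unmoved.

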